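# Make up a reagent kit and an exposure kit

### The job

Make up the two kits for the lamp test from the stock on the bench, each thing in the cut-out of its own foam tray. The reagent kit (the narrow tray with two round wells) takes the large black-capped bottle in its wide well and the small bottle in its narrow well; the exposure kit (the squarish tray with two round wells and a rectangular recess) takes the small beaker in its wide well, the post holder in its narrow well and the light probe lying in the recess, everything upright and right down on the floor of its cut-out. Do not tip the bottles or the beaker on the way, and leave the large beaker where it stands.

Things in the scene. Friction and masses are not known exactly. Their poses are not given: they have to be found in the camera images.
- reagent_insert: Reagent-kit tray, fixed: grey shell filled with dark foam, 108 (x) by 164 (y) mm, flat top 35 mm high. Origin: centre of underside, z up; a paper card is on its -x face. Two round wells, pale floors 8 mm above the origin (27 mm deep): wide well, diameter 72 mm, centre x 0, y +36 mm; narrow well, diameter 52 mm, centre x 0, y -46 mm.
- exposure_insert: Exposure-kit tray, fixed: same make, 160 (x) by 164 (y) mm, 35 mm high. Origin: centre of underside, z up; card on its -x face. Round wells, floors 8 mm above the origin (27 mm deep): wide, diameter 68 mm, at x +34, y +38 mm; narrow, 52 mm, at x +34, y -46 mm. Rectangular recess 49 (x) by 69 (y) mm at x -45.5, y 0 mm, floor 27 mm above the origin (8 mm deep).
- bottle_large: Closed screw-cap bottle, loose, standing: brown contents, white label, black cap; 113 mm high, body 56 mm in diameter up to about 75 mm, then a shoulder and a 30 mm cap. Collides as a plain cylinder up to 99 mm. Origin: centre of underside, z up. 0.2 kg.
- bottle_small: Closed screw-cap bottle of the same shape but small, red cap, loose, standing: 69 mm high, body 36 mm in diameter up to about 45 mm, then a shoulder and a 19 mm cap. Collides as a plain cylinder up to 60 mm. Origin: centre of underside, z up. 0.05 kg.
- beaker_small: Empty clear glass beaker, loose, standing open end up: 70 mm high, 50 mm in diameter, 53 mm at the rim. Origin: centre of underside, z up. 0.06 kg.
- post_holder: Optical post in its holder, loose, standing: black round holder, diameter 36 mm, 60 mm high, and a steel post, diameter 12.6 mm, rising from it to 82 mm. Their common upright axis is at x +4 mm, y 0; a thumb screw (12 mm thick) sticks out at 45 mm height to x -22 mm (stays above the foam, its direction is free). Origin on the underside, z up. 0.2 kg.
- probe_head: Loose light probe on the worktop (not the one in the lamp cabinet): black round barrel, diameter 32 mm, 21 mm high (24 with its white dome), lying dome up, lead stub to its -y. 53 mm long in y; origin: middle of that length, on the underside; barrel's centre at y +10 mm; z up. Lies lengthways in the recess, either way round. 0.045 kg.
- beaker_large: Bystander, to be left in place: empty clear glass beaker, 92 mm high, 71 mm in diameter, loose. Origin: centre of underside.
There are look-alikes about, which are no part of the job. What is shaped like the probe_head but brown is not meant.

How it is judged:
At the end, for the whole second after the job is handed in: All five things are in their own cut-outs: origin within 12 mm of the cut-out's centre in the tray's x and y (post holder 15, probe 13), underside within 4 mm of its floor, tilt under 0.12 rad, at rest; the large beaker within 30 mm of its start (x of bottle_large in the frame of reagent_insert between -0.012 and 0.012 m and y of bottle_large in the frame of reagent_insert between 0.024 and 0.048 m and z of bottle_large in the frame of reagent_insert between 0.004 and 0.012 m and angle between each of bottle_large, bottle_small, beaker_small, post_holder, probe_head's own z axis and vertical below 0.12 rad and linear speed of each of bottle_large, bottle_small, beaker_small, post_holder, probe_head below 0.02 m/s and x of bottle_small in the frame of reagent_insert between -0.012 and 0.012 m and y of bottle_small in the frame of reagent_insert between -0.058 and -0.034 m and z of bottle_small in the frame of reagent_insert between 0.004 and 0.012 m and x of beaker_small in the frame of exposure_insert between 0.022 and 0.046 m and y of beaker_small in the frame of exposure_insert between 0.026 and 0.05 m and z of beaker_small in the frame of exposure_insert between 0.004 and 0.012 m and x of post_holder in the frame of exposure_insert between 0.019 and 0.049 m and y of post_holder in the frame of exposure_insert between -0.061 and -0.031 m and z of post_holder in the frame of exposure_insert between 0.004 and 0.012 m and x of probe_head in the frame of exposure_insert between -0.0585 and -0.0325 m and y of probe_head in the frame of exposure_insert between -0.013 and 0.013 m and z of probe_head in the frame of exposure_insert between 0.023 and 0.031 m and distance of beaker_large from where it was at the start of the episode below 0.03 m); the robot touches nothing.
It fails at once if a bottle or the small beaker is tipped (more than 0.6 rad from upright) (angle between any of bottle_large, bottle_small, beaker_small's own z axis and vertical above 0.6 rad).
It fails at once if the large beaker is tipped, or moved by more than 30 mm (angle between beaker_large's own z axis and vertical above 0.6 rad or distance of beaker_large from where it was at the start of the episode above 0.03 m).
It also fails if it takes over 128 s, if anything falls off the work surface, if the arm or the gripper's body presses on something with over 40 N, if the wrist force passes 120 N, or if a joint passes its speed limit or range.

### The arm

A 6-joint arm with a two-finger parallel gripper is mounted at the origin on a cart in front of the work surface, level with it; the furniture and walls round the work are solid. World frame = base frame: x ahead of the robot, y to its left, z up, the work surface at z = 0. Lengths are in m, angles in rad, forces in N, time in s.
With the tool pointing down it reaches from about 0.35 to 0.775 m from the base axis. Payload 5.5 kg.
Tool frame: the origin (TCP) lies midway between the tips of the shut fingers; the grasp point (between the pads) lies 19 mm behind it; z points along the fingers, y is the line along which they close (so a half turn about z gives the same grasp; the last joint's range is limited). The gripper opens to 85 mm and grips with 20 to 120 N. Pads are 22 mm wide; open, the fingers measure 114 mm over their backs; the gripper's body (76 mm by 85 mm) begins 54 mm behind the grasp point. The pads swing forward as they close: fully open they stand 13 mm farther back than shut.
Start: joints at [1.085, 0.313, 0.046, 1.304, 0, 1.431], TCP at [0.195, 0.541, 0.231] pointing down, gripper open.
Joint ranges: [-2.76, 2.76], [-0.86, 1.69], [-1.03, 1.26], [-2.2, 2.34], [-1.47, 1.5], [-3.14, 3.14]. Speed limits (rad/s): [2.57, 2.57, 3.14, 3.14, 3.14, 3.14].

### API

Orientations are given as a unit quaternion [w, x, y, z].
In Python, from workcell import env gives the robot as it stands. The module is installed in compiled form; this text tells all that it offers.
- The arm moves only by the tool carry_out, never from a script. Its argument "series" is a list of rows, each an object with "delta_rot": the turn, a rotation vector about the world's x, y, z normalised to -1 to 1, where 1 is 0.1 rad, a list of three; "travel": the shift along the world's x, y, z normalised to -1 to 1, where 1 is 0.025 m, a list of three; "fingers": the closure, from -1 (fully open) to 1 (shut). In form: [{"delta_rot": [ax, ay, az], "travel": [tx, ty, tz], "fingers": fingers}, ...]. A call has 1 to 5 rows; each row shifts and turns the commanded pose from where the row before left it; what a row does not reach is not made up. A row lasts 1/8 s, in which the tool goes at most 62.5 mm and 10.7 degrees, less where a joint would pass 70% of its speed; a pose out of reach is approached as far as the arm can. A call with a number of a shift or a turn outside -1 to 1 is refused whole. A call with a gripper value outside its range is refused whole. The fingers move at their own pace and stop on an object; "squeeze" is the grip in N (left out, the last holds). Time passes only in rows, so rows that do not move let the fingers close. It gives the time, the measured TCP pose, the force, the opening and the grip force at its end, in the units of the state.
- env.get_state(): the state, without advancing time (a new reading comes with each control period).
- env.read_camera(name): name is "side" or "top" or "wrist"; returns a dict with "color" (420x560x3 uint8, red, green, blue), "fx", "fy", "cx", "cy" (pixels), "D" ([k1, k2, p1, p2, k3] as OpenCV has them; the pictures are not rectified), "world_from_camera" (4x4, takes a point from camera to world coordinates); the wrist camera has in their place "hand_eye" (4x4, takes a point from camera to tool coordinates, whose origin is the TCP and whose axes are the flange's). Camera axes: x right, y up, looking along -z (the intrinsics and any distortion apply to the point x, -y, -z); pixel columns grow to the right and rows downward; lengths in m; the calibration is good to about 2 mm. A picture is of the moment at which its call begins: read the wrist's pose just before it. There is no depth.
- env.hand_in(): hands the job in; it is judged then, once.
The state is a dict: "clock": time; "joint_pos": joint angles; "qvel": joint speeds; "tau": joint torques, N m; "tcp_pos": TCP position; "orientation": TCP orientation; "wrist_force": force on the tool from outside, world axes, zero at the start; "ft_torque": the same for the moment, N m; "finger_gap": finger opening in m; "grip_force": force on a finger pad.
Only numpy, scipy, OpenCV 4.12 (cv2) and the standard library are available. Lean on these libraries where they do the work, as an engineer would, in place of code of your own. Each camera call takes 0.05 s, during which the arm holds its last target. There are 200 camera calls.

## Working session

There is one attempt and no reset: what is moved stays moved. The work goes in short steps, Python scripts to look and compute and a tool call to move; the robot and the scene stay as the last step left them, time stands still between calls to the robot, and variables do not carry over. Pictures are saved under pics/ and viewed, at most 14 in all, crops included, and the job is handed in when it is done.

Besides the shell and the picture viewer there is one more tool, called after "Call:" as name(argument=value, ...) on one line, values as JSON. carry_out: Moves the arm, as the interface text tells. Its arguments: {"type":"object","properties":{"series":{"type":"array","items":{"type":"object","properties":{"delta_rot":{"type":"array","items":{"type":"number"}},"travel":{"type":"array","items":{"type":"number"}},"fingers":{"type":"number"}}}},"squeeze":{"type":"number"}},"required":["series"]}

```bash
mkdir -p pics; cat > h.py <<'E'
import numpy as np,cv2
from workcell import env
def grab(name,fn=None):
    s=env.get_state(); c=env.read_camera(name)
    if fn: cv2.imwrite('pics/'+fn,c['color'][:,:,::-1])
    return c,s
def K(c): return np.array([[c['fx'],0,c['cx']],[0,c['fy'],c['cy']],[0,0,1.]])
E
python3 - <<'E'
from h import *
print(env.get_state())
for n in ('top','side','wrist'):
    c,s=grab(n,n+'0.png'); print(n,{k:np.round(v,4).tolist() for k,v in c.items() if k!='color'})
E
```

```text
{'clock': 0.0, 'joint_pos': array([1.08541231e+00, 3.13969994e-01, 4.49685256e-02, 1.30357173e+00,
       1.99392244e-05, 1.43120975e+00]), 'qvel': array([ 4.80464072e-04,  8.48695465e-04, -4.14648588e-04,  9.99217961e-04,
       -5.45757239e-04,  8.56287027e-05]), 'tau': array([ 7.26192156e-04, -4.80623281e+01,  2.98535782e+01,  1.95620977e-02,
       -1.99672172e-04,  8.80238868e-07]), 'tcp_pos': array([0.19465371, 0.54051535, 0.23042188]), 'orientation': array([-2.82613160e-04,  1.72038507e-01,  9.85089825e-01, -8.42344289e-04]), 'wrist_force': array([ 0.00107856, -0.40339937, -0.31363459]), 'ft_torque': array([-0.01912582, -0.04122949,  0.00157189]), 'grip_force': 0.0, 'finger_gap': 0.08535376995108902}
top {'fx': 415.6877, 'fy': 415.6877, 'cx': 283.2664, 'cy': 214.8406, 'D': [0.0198, 0.0, 0.0, 0.0, 0.0], 'world_from_camera': [[0.0203, 0.9877, -0.1548, 0.3813], [-0.9996, 0.0235, 0.0184, -0.1455], [0.0218, 0.1544, 0.9878, 1.0082], [0.0, 0.0, 0.0, 1.0]]}
side {'fx': 512.4584, 'fy': 512.4584, 'cx': 284.3848, 'cy': 210.051, 'D': [-0.0568, 0.0, 0.0, 0.0, 0.0], 'world_from_camera': [[-0.9232, 0.2668, -0.2767, 0.2446], [-0.3843, -0.6212, 0.683, 0.5535], [0.0103, 0.7368, 0.676, 0.7404], [0.0, 0.0, 0.0, 1.0]]}
wrist {'fx': 370.5844, 'fy': 370.5844, 'cx': 281.2284, 'cy': 209.0849, 'D': [-0.0737, 0.0, 0.0, 0.0, 0.0], 'hand_eye': [[0.0009, 0.9628, 0.2702, 0.0683], [1.0, -0.0013, 0.0013, 0.0004], [0.0016, 0.2702, -0.9628, -0.1426], [0.0, 0.0, 0.0, 1.0]]}
```

View pics/top0.png

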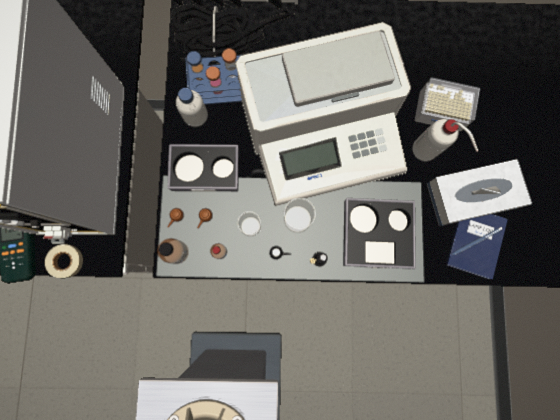

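View pics/side0.png

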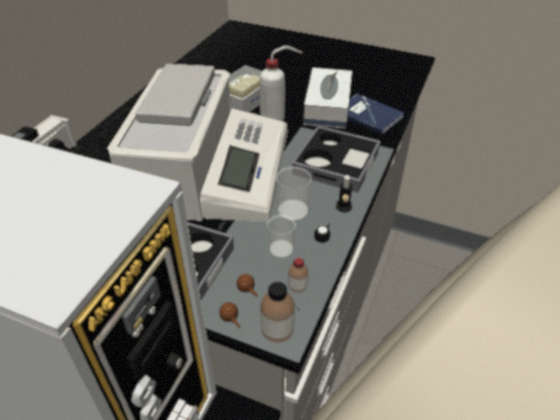

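Top view: the large bottle is at (172,250), the small red-cap bottle at (218,251) and the small beaker at (250,223). The large beaker is at (299,214), the black probe with white dome at (277,253) and the post holder at (318,259). The reagent tray is at (203,168) and the exposure tray at (380,233).

What could be mistaken for the targets:
- **Probe:** brown look-alikes at (176,214) and (205,214). I choose the black one at (277,253).
- **Bottles:** blue-cap bottle at (190,105) and wash bottle at (435,140). Neither is meant.
- **Beaker:** the large one at (299,214) stays where it is.

I'll check the choice in a close crop.

```bash
cat >> h.py <<'E'
def ray(c,uv,T=None):
    T=c['world_from_camera'] if T is None else T
    p=cv2.undistortPoints(np.array([[uv]],float),K(c),np.array(c['D']))[0,0]
    d=T[:3,:3]@np.array([p[0],-p[1],-1.]); return T[:3,3],d
def onz(c,uv,z,T=None):
    o,d=ray(c,uv,T); return (o+d*(z-o[2])/d[2]).round(4)
def proj(c,X,T=None):
    T=c['world_from_camera'] if T is None else T
    p=T[:3,:3].T@(np.array(X)-T[:3,3]); p=np.array([[[p[0],-p[1],-p[2]]]])
    return cv2.projectPoints(p,np.zeros(3),np.zeros(3),K(c),np.array(c['D']))[0].ravel().round(1)
def wristT(c,s):
    from scipy.spatial.transform import Rotation as R
    q=s['orientation']; T=np.eye(4); T[:3,:3]=R.from_quat([q[1],q[2],q[3],q[0]]).as_matrix(); T[:3,3]=s['tcp_pos']
    return T@c['hand_eye']
def blobs(m,amin=15):
    n,l,st,ce=cv2.connectedComponentsWithStats(m.astype(np.uint8))
    return [(ce[i].round(1).tolist(),st[i].tolist()) for i in range(1,n) if st[i][4]>=amin]
E
python3 - <<'E'
from h import *
c,s=grab('top'); im=c['color']
r=im[140:285,150:430]; cv2.imwrite('pics/crop1.png',cv2.resize(r,None,fx=2.8,fy=2.8,interpolation=cv2.INTER_CUBIC)[:,:,::-1])
I=im.astype(int); sub=np.zeros(I.shape[:2],bool); sub[140:285,150:430]=1
w=(I.min(2)>215)&sub
for b,z in [(x,0) for x in blobs(w)]:
    print('white',b,'z8',onz(c,b[0],.008)[:2],'z27',onz(c,b[0],.027)[:2])
print('red',[(b) for b in blobs((I[:,:,0]>120)&(I[:,:,1]<75)&sub,6)])
print('dark',blobs((I.max(2)<45)&sub,15))
for uv in [(125,75),(110,235),(50,235),(160,275),(424,280)]: print(uv,onz(c,uv,0),onz(c,uv,.3))
E
```

```text
white ([330.1, 166.0], [262, 140, 143, 60, 3336]) z8 [ 0.6637 -0.2781] z27 [ 0.6583 -0.2756]
white ([189.0, 167.8], [176, 156, 27, 25, 512]) z8 [0.6498 0.0705] z27 [0.6447 0.0664]
white ([222.7, 168.0], [214, 160, 19, 17, 253]) z8 [ 0.6515 -0.0122] z27 [ 0.6464 -0.0147]
white ([362.7, 218.6], [351, 207, 25, 25, 490]) z8 [ 0.5333 -0.3582] z27 [ 0.5305 -0.3542]
white ([297.4, 218.0], [286, 208, 24, 21, 391]) z8 [ 0.5311 -0.1987] z27 [ 0.5282 -0.1977]
white ([397.5, 220.2], [389, 212, 18, 18, 246]) z8 [ 0.5314 -0.4434] z27 [ 0.5286 -0.4377]
white ([250.0, 225.8], [242, 219, 17, 15, 195]) z8 [ 0.5093 -0.0841] z27 [ 0.5068 -0.0853]
white ([379.4, 252.0], [366, 242, 28, 21, 542]) z8 [ 0.4528 -0.3978] z27 [ 0.4515 -0.393 ]
white ([275.8, 252.0], [273, 250, 7, 5, 29]) z8 [ 0.4473 -0.1481] z27 [ 0.4461 -0.148 ]
red [([215.6, 249.5], [213, 246, 7, 7, 36])]
dark [([208.3, 171.0], [153, 140, 113, 138, 1567]), ([335.4, 148.5], [333, 141, 5, 18, 29]), ([418.6, 196.2], [380, 140, 50, 144, 1497]), ([181.1, 158.0], [173, 152, 27, 22, 94]), ([218.6, 159.4], [211, 156, 20, 12, 51]), ([313.1, 170.4], [308, 169, 10, 4, 17]), ([373.3, 212.6], [360, 204, 19, 24, 64]), ([406.2, 216.7], [396, 209, 15, 21, 70]), ([165.7, 248.8], [159, 243, 14, 13, 125]), ([275.3, 254.2], [270, 247, 13, 12, 34]), ([318.4, 259.6], [314, 253, 12, 13, 61]), ([200.6, 277.9], [186, 277, 32, 2, 34]), ([246.0, 279.0], [231, 278, 32, 2, 33]), ([296.2, 280.0], [276, 279, 42, 2, 43]), ([338.4, 280.9], [321, 280, 37, 2, 39]), ([385.7, 282.0], [366, 281, 41, 2, 42])]
(125, 75) [0.8913 0.2475 0.    ] [0.7395 0.1305 0.3   ]
(110, 235) [0.4803 0.2517 0.    ] [0.4508 0.1335 0.3   ]
(50, 235) [0.4772 0.3929 0.    ] [0.4487 0.2327 0.3   ]
(160, 275) [0.3874 0.1262 0.    ] [0.3856 0.0454 0.3   ]
(424, 280) [ 0.3886 -0.5064  0.    ] [ 0.3864 -0.399   0.3   ]
```

View pics/crop1.png

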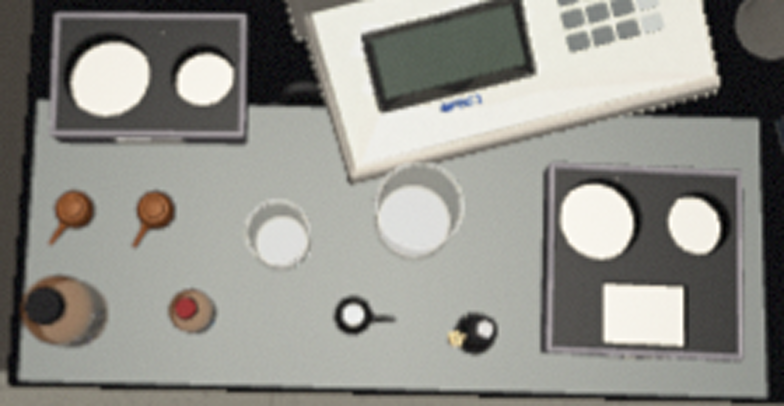

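View pics/wrist0.png

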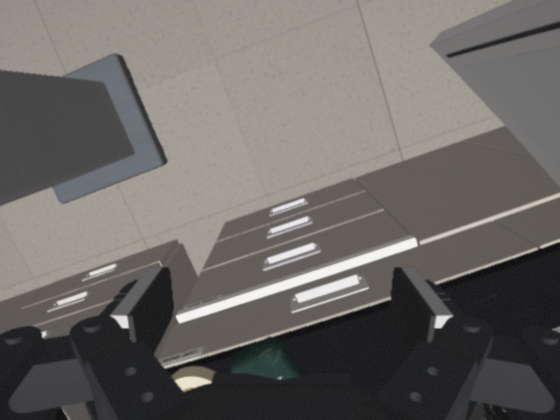

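Crop: the black-barrel, white-dome probe is at crop (352,315) with its lead to the right (-y), so it is the right one; the others are brown. The post holder is at (480,332) with its brass thumb screw to the lower left at (455,340). The wrist view shows only floor and drawers. Next I triangulate against the side view.

```bash
python3 - <<'E'
from h import *
c,_=grab('top'); d,_=grab('side')
cr=lambda p:(p[0]/2.8+149.7,p[1]/2.8+139.7)
for n,p,z in [('Lcap',(44,307),.113),('Scap',(185,308),.069),('beakrim',(278,233),.07),('beakfloor',(281,242),.003),('dome',(353,315),.024),('leadend',(394,319),.005),('posttop',(486,327),.082),('screw',(455,340),.045),('bigfloor',(415,222),.003)]:
    X=onz(c,cr(p),z); print(n,X,'side px',proj(d,X))
for n,q in [('reag',[(55,14),(246,14),(245,133),(54,133)]),('expo',[(549,167),(742,172),(741,357),(545,352)])]:
    P=np.array([onz(c,cr(p),.035)[:2] for p in q]); print(n,P.tolist(),'ctr',P.mean(0),'sizes',np.linalg.norm(P[0]-P[1]),np.linalg.norm(P[1]-P[2]),'yaw',np.arctan2(*(P[0]-P[1])[[0,1]])*-1,np.arctan2(*(P[3]-P[2])[[0,1]])*-1)
im=d['color']; cv2.imwrite('pics/crop2.png',cv2.resize(im[110:350,180:400],None,fx=2.5,fy=2.5,interpolation=cv2.INTER_CUBIC)[:,:,::-1])
E
```

```text
Lcap [0.441 0.088 0.113] side px [278.6 287.7]
Scap [ 0.4455 -0.0129  0.069 ] side px [298.8 261.1]
beakrim [ 0.5079 -0.0854  0.07  ] side px [282.  224.4]
beakfloor [ 0.5091 -0.084   0.003 ] side px [280.9 249.1]
dome [ 0.4458 -0.148   0.024 ] side px [322.8 229.4]
leadend [ 0.4444 -0.1833  0.005 ] side px [328.6 225.1]
posttop [ 0.4348 -0.2537  0.082 ] side px [346.7 177.4]
screw [ 0.4257 -0.2324  0.045 ] side px [346.2 198.4]
bigfloor [ 0.5294 -0.2003  0.003 ] side px [293.3 209.7]
reag [[0.6986, 0.1149], [0.7034, -0.0492], [0.598, -0.0523], [0.5938, 0.1093]] ctr [0.64845  0.030675] sizes 0.16417018608748665 0.10544557838050873 yaw 0.029242119192829572 0.025984249404365455
expo [[0.5748, -0.3123], [0.5745, -0.4777], [0.4173, -0.4722], [0.4178, -0.3085]] ctr [ 0.4961   -0.392675] sizes 0.16540027206749086 0.15729618558630085 yaw -0.0018137827752061624 -0.003054358247698936
```

View pics/crop2.png

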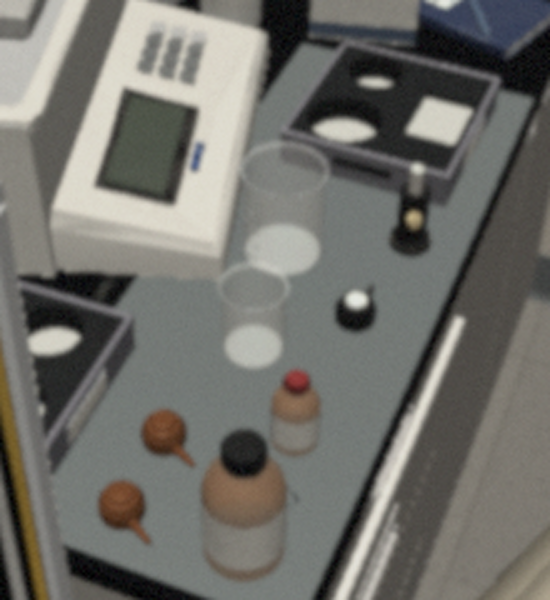

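Side view (crop) agrees with the predictions: large cap (244,440), small cap (297,380), dome (357,300), post top (417,168) and screw (413,219) are all within about 2 mm. The tray sizes measure correctly too (164x105 and 165x157 mm). I'll start with the small bottle and move across.

Call:
carry_out(series=[{"travel": [0.436,-0.963,0],"delta_rot": [0,0,-0.533],"fingers": -1},{"travel": [0.436,-0.963,0],"delta_rot": [0,0,-0.533],"fingers": -1},{"travel": [0.436,-0.963,0],"delta_rot": [0,0,-0.533],"fingers": -1},{"travel": [0.436,-0.963,0],"delta_rot": [0,0,-0.533],"fingers": -1},{"travel": [0.436,-0.963,0],"delta_rot": [0,0,-0.533],"fingers": -1}], squeeze=40)

```text
clock: 0.92
tcp_pos: [0.2497, 0.4198, 0.2313]
orientation: [0.0, 0.302, 0.953, 0.0]
wrist_force: [-0.3, 0.4, 0.0]
finger_gap: 0.0854
grip_force: 0.0
```

Call:
carry_out(series=[{"travel": [0.436,-0.963,0],"delta_rot": [0,0,-0.533],"fingers": -1},{"travel": [0.436,-0.963,0],"delta_rot": [0,0,-0.533],"fingers": -1},{"travel": [0.436,-0.963,0],"delta_rot": [0,0,-0.533],"fingers": -1},{"travel": [0.436,-0.963,0],"delta_rot": [0,0,-0.533],"fingers": -1},{"travel": [0.436,-0.963,0],"delta_rot": [0,0,-0.533],"fingers": -1}])

```text
clock: 1.55
tcp_pos: [0.3042, 0.2994, 0.2314]
orientation: [0.0, 0.426, 0.905, 0.0]
wrist_force: [0.8, -0.5, 0.1]
finger_gap: 0.0856
grip_force: 0.0
```

Call:
carry_out(series=[{"travel": [0.436,-0.963,0],"delta_rot": [0,0,-0.533],"fingers": -1},{"travel": [0.436,-0.963,0],"delta_rot": [0,0,-0.533],"fingers": -1},{"travel": [0.436,-0.963,0],"delta_rot": [0,0,-0.533],"fingers": -1},{"travel": [0.436,-0.963,0],"delta_rot": [0,0,-0.533],"fingers": -1},{"travel": [0.436,-0.963,0],"delta_rot": [0,0,-0.533],"fingers": -1}])

```text
clock: 2.17
tcp_pos: [0.3587, 0.1791, 0.2314]
orientation: [0.0, 0.543, 0.84, 0.0]
wrist_force: [0.6, 0.3, -0.8]
finger_gap: 0.0855
grip_force: 0.0
```

Call:
carry_out(series=[{"travel": [0.436,-0.963,0],"delta_rot": [0,0,-0.533],"fingers": -1},{"travel": [0.436,-0.963,0],"delta_rot": [0,0,-0.533],"fingers": -1},{"travel": [0.436,-0.963,0],"delta_rot": [0,0,-0.533],"fingers": -1},{"travel": [0.436,-0.963,0],"delta_rot": [0,0,-0.533],"fingers": -1},{"travel": [0.436,-0.963,0],"delta_rot": [0,0,-0.533],"fingers": -1}])

```text
clock: 2.8
tcp_pos: [0.4132, 0.0587, 0.2314]
orientation: [0.0, 0.649, 0.76, 0.0]
wrist_force: [0.5, 0.4, -0.7]
finger_gap: 0.0856
grip_force: 0.0
```

Call:
carry_out(series=[{"travel": [0.436,-0.963,0],"delta_rot": [0,0,-0.533],"fingers": -1},{"travel": [0.436,-0.963,0],"delta_rot": [0,0,-0.533],"fingers": -1},{"travel": [0.436,-0.963,0],"delta_rot": [0,0,-0.533],"fingers": -1},{"travel": [0,0,0],"delta_rot": [0,0,0],"fingers": -1}])

```text
clock: 3.3
tcp_pos: [0.4462, -0.014, 0.2312]
orientation: [0.0, 0.708, 0.706, 0.0]
wrist_force: [-0.6, 0.9, 0.3]
finger_gap: 0.0852
grip_force: 0.0
```

Call:
carry_out(series=[{"travel": [0,0.04,-1],"delta_rot": [0,0,0],"fingers": -1},{"travel": [0,0,-1],"delta_rot": [0,0,0],"fingers": -1},{"travel": [0,0,-1],"delta_rot": [0,0,0],"fingers": -1},{"travel": [0,0,-1],"delta_rot": [0,0,0],"fingers": -1},{"travel": [0,0,-1],"delta_rot": [0,0,0],"fingers": -1}])

```text
clock: 3.92
tcp_pos: [0.4451, -0.0109, 0.1057]
orientation: [-0.0, 0.707, 0.707, 0.0]
wrist_force: [-0.2, -0.3, 0.1]
finger_gap: 0.0855
grip_force: 0.0
```

Call:
carry_out(series=[{"travel": [0,0,-1],"delta_rot": [0,0,0],"fingers": -1},{"travel": [0,0,-1],"delta_rot": [0,0,0],"fingers": -1},{"travel": [0,0,-0.96],"delta_rot": [0,0,0],"fingers": -1},{"travel": [0,0,0],"delta_rot": [0,0,0],"fingers": 0.6},{"travel": [0,0,0],"delta_rot": [0,0,0],"fingers": 0.6}])

```text
clock: 4.55
tcp_pos: [0.4458, -0.0114, 0.0331]
orientation: [0.0, 0.707, 0.707, 0.0]
wrist_force: [-0.5, 0.0, 0.9]
finger_gap: 0.0516
grip_force: 0.0
```

Call:
carry_out(series=[{"travel": [0,0,0],"delta_rot": [0,0,0],"fingers": 0.6},{"travel": [0,0,0],"delta_rot": [0,0,0],"fingers": 0.6},{"travel": [0,0,0],"delta_rot": [0,0,0],"fingers": 0.6}])

```text
clock: 4.92
tcp_pos: [0.4465, -0.0118, 0.0336]
orientation: [0.001, 0.707, 0.707, 0.001]
wrist_force: [-1.4, 0.8, 6.6]
finger_gap: 0.035
grip_force: 39.7
```

Call:
carry_out(series=[{"travel": [0,0,0.8],"delta_rot": [0,0,0],"fingers": 0.6},{"travel": [0,0,1],"delta_rot": [0,0,0],"fingers": 0.6},{"travel": [0.94,-0.08,0.8],"delta_rot": [0,0,0],"fingers": 0.6},{"travel": [0.9,0,0.8],"delta_rot": [0,0,0],"fingers": 0.6},{"travel": [0.9,0,0],"delta_rot": [0,0,0],"fingers": 0.6}])

```text
clock: 5.55
tcp_pos: [0.5163, -0.0141, 0.1197]
orientation: [0.002, 0.707, 0.707, 0.001]
wrist_force: [-0.3, 0.1, -0.6]
finger_gap: 0.0348
grip_force: 40.0
```

Call:
carry_out(series=[{"travel": [0.9,0,0],"delta_rot": [0,0,0],"fingers": 0.6},{"travel": [0.9,0,0],"delta_rot": [0,0,0],"fingers": 0.6},{"travel": [0.9,0,0],"delta_rot": [0,0,0],"fingers": 0.6},{"travel": [0.9,0,0],"delta_rot": [0,0,0],"fingers": 0.6},{"travel": [0.9,0,0],"delta_rot": [0,0,0],"fingers": 0.6}])

```text
clock: 6.18
tcp_pos: [0.6274, -0.0138, 0.1176]
orientation: [0.0, 0.707, 0.707, 0.0]
wrist_force: [0.5, 0.2, -0.9]
finger_gap: 0.0346
grip_force: 40.0
```

Call:
carry_out(series=[{"travel": [0.9,0,0],"delta_rot": [0,0,0],"fingers": 0.6},{"travel": [0,0,0],"delta_rot": [0,0,0],"fingers": 0.6}])

```text
clock: 6.42
tcp_pos: [0.6503, -0.0139, 0.1172]
orientation: [0.0, 0.707, 0.707, 0.0]
wrist_force: [-0.5, 0.5, -1.0]
finger_gap: 0.035
grip_force: 40.1
```

```bash
python3 - <<'E'
from h import *
a,_=grab('top'); b,s=grab('wrist'); print(s['tcp_pos'])
A=cv2.resize(a['color'][130:290,150:430],(560,320),interpolation=cv2.INTER_CUBIC); B=cv2.resize(b['color'],(373,280))
o=np.zeros((600,560,3),np.uint8); o[:320]=A; o[320:,:373]=B; cv2.imwrite('pics/p1.png',o[:,:,::-1])
E
```

```text
[ 0.64913635 -0.01373993  0.11710401]
```

View pics/p1.png

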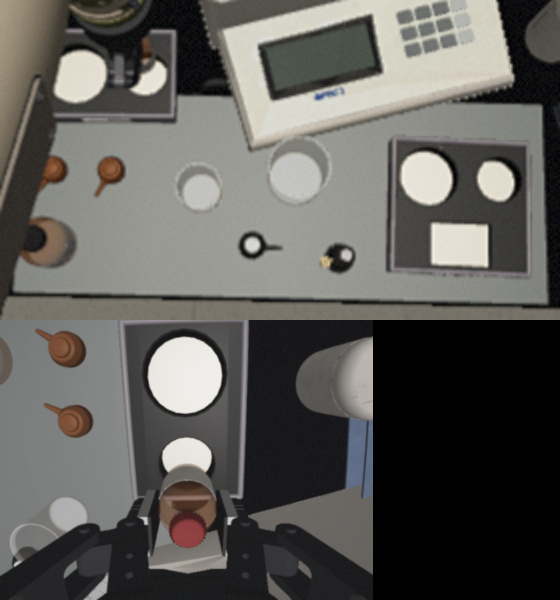

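The wrist view shows the bottle held upright with the narrow well just ahead and below it. The wide well is at wrist pixel ~(278,82), which I'll use to check the tray position.

```bash
python3 - <<'E'
from h import *
b,s=grab('wrist'); T=wristT(b,s)
for uv in [(278,82),(279,78)]: print(onz(b,uv,.008,T),onz(b,uv,.035,T))
for x in [(.6474,.0667,.008),(.6498,-.0153,.008),(.6498,-.0153,.035)]: print(proj(b,x,T))
print('corners px', [onz(b,(q[0]*1.5,(q[1]-320)*1.5),.035,T)[:2] for q in [(123,322),(247,322),(137,497),(243,496)]])
w=(b['color'].min(2)>200); print([x for x in blobs(w,200)])
E
```

```text
[0.6464 0.0697 0.008 ] [0.6467 0.0681 0.035 ]
[0.6471 0.0722 0.008 ] [0.6473 0.0704 0.035 ]
[279.5  86.8]
[283.  208.2]
[283.2 219.7]
corners px [array([0.5945, 0.1114]), array([0.6984, 0.1112]), array([ 0.5984, -0.0471]), array([ 0.7036, -0.046 ])]
[([278.4, 82.5], [224, 26, 110, 114, 9728]), ([281.4, 200.5], [246, 177, 72, 50, 2554])]
```

Call:
carry_out(series=[{"travel": [0,0.04,-0.8],"delta_rot": [0,0,0],"fingers": 0.6},{"travel": [0,0,-0.8],"delta_rot": [0,0,0],"fingers": 0.6},{"travel": [0,0,-0.8],"delta_rot": [0,0,0],"fingers": 0.6},{"travel": [0,0,-0.6],"delta_rot": [0,0,0],"fingers": 0.6},{"travel": [0,0,0],"delta_rot": [0,0,0],"fingers": 0.6}])

```text
clock: 7.2
tcp_pos: [0.6481, -0.0126, 0.0418]
orientation: [-0.001, 0.707, 0.707, -0.0]
wrist_force: [-0.1, 0.4, -1.0]
finger_gap: 0.0349
grip_force: 41.4
```

Call:
carry_out(series=[{"travel": [0,0,0],"delta_rot": [0,0,0],"fingers": -0.5},{"travel": [0,0,0],"delta_rot": [0,0,0],"fingers": -0.5},{"travel": [0,0,0.5],"delta_rot": [0,0,0],"fingers": -0.5},{"travel": [0,0,1],"delta_rot": [0,0,0],"fingers": -0.5},{"travel": [0,0,1],"delta_rot": [0,0,0],"fingers": -0.5}])

```text
clock: 7.82
tcp_pos: [0.6494, -0.0127, 0.1065]
orientation: [0.0, 0.707, 0.707, 0.0]
wrist_force: [-0.2, 1.1, -0.1]
finger_gap: 0.0638
grip_force: 0.0
```

```bash
python3 - <<'E'
from h import *
b,s=grab('wrist'); T=wristT(b,s); print(s['tcp_pos'])
I=b['color'].astype(int)
for x in blobs((I[:,:,0]>100)&(I[:,:,1]<70)&(I[:,:,2]<80),100): print(x,'cap if seated',onz(b,x[0],.077,T))
E
```

```text
[ 0.6493604  -0.01274735  0.10651258]
([279.4, 248.3], [264, 233, 32, 31, 786]) cap if seated [ 0.6487 -0.0128  0.077 ]
```

The small bottle is seated, with its cap at (0.649,-0.013). On to the large bottle.

Call:
carry_out(series=[{"travel": [-0.924,0.448,1],"delta_rot": [0,0,0],"fingers": -1},{"travel": [-0.924,0.448,1],"delta_rot": [0,0,0],"fingers": -1},{"travel": [-0.924,0.448,0],"delta_rot": [0,0,0],"fingers": -1},{"travel": [-0.924,0.448,0],"delta_rot": [0,0,0],"fingers": -1},{"travel": [-0.924,0.448,0],"delta_rot": [0,0,0],"fingers": -1}])

```text
clock: 8.5
tcp_pos: [0.5332, 0.0436, 0.1558]
orientation: [0.001, 0.707, 0.707, 0.001]
wrist_force: [-0.3, -0.1, 0.0]
finger_gap: 0.0853
grip_force: 0.0
```

Call:
carry_out(series=[{"travel": [-0.924,0.448,0],"delta_rot": [0,0,0],"fingers": -1},{"travel": [-0.924,0.448,0],"delta_rot": [0,0,0],"fingers": -1},{"travel": [-0.924,0.448,0],"delta_rot": [0,0,0],"fingers": -1},{"travel": [-0.924,0.448,0],"delta_rot": [0,0,0],"fingers": -1},{"travel": [0,0,0],"delta_rot": [0,0,0],"fingers": -1}])

```text
clock: 9.12
tcp_pos: [0.4401, 0.0886, 0.1556]
orientation: [0.0, 0.707, 0.707, 0.0]
wrist_force: [0.1, 0.4, 0.4]
finger_gap: 0.0855
grip_force: 0.0
```

```bash
python3 - <<'E'
from h import *
b,s=grab('wrist'); T=wristT(b,s); print(s['tcp_pos'])
I=b['color'].astype(int); cv2.imwrite('pics/w2.png',b['color'][:,:,::-1])
for x in blobs((I.max(2)<40),300): print(x,onz(b,x[0],.113,T))
print(proj(b,(.441,.088,.113),T))
E
```

```text
[0.4400884  0.08862173 0.15555928]
([392.0, 12.6], [202, 0, 358, 34, 9240]) [0.4915 0.1998 0.113 ]
([298.1, 333.1], [0, 121, 560, 299, 37779]) [0.4502 0.0306 0.113 ]
([284.4, 214.9], [259, 205, 53, 32, 351]) [0.442 0.102 0.113]
([541.9, 257.0], [510, 233, 50, 37, 734]) [0.5871 0.0773 0.113 ]
[282.5 240.1]
```

View pics/w2.png

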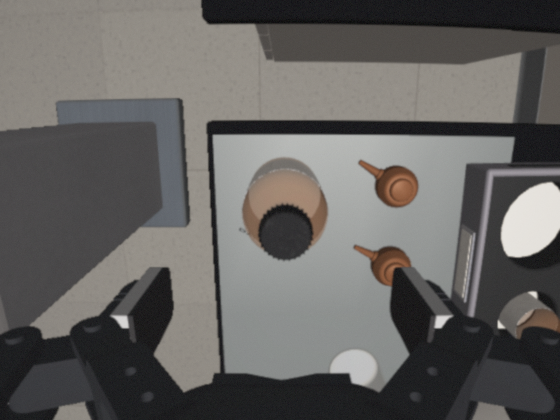

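The wrist view shows the black cap at (286,232), predicted at (282,240). The bottle is therefore about 3 mm further toward +x/+y, at (0.443,0.091). Correct, descend and grip.

Call:
carry_out(series=[{"travel": [0.12,0.1,-0.6],"delta_rot": [0,0,0],"fingers": -1},{"travel": [0,0,-0.9],"delta_rot": [0,0,0],"fingers": -1},{"travel": [0,0,-0.9],"delta_rot": [0,0,0],"fingers": -1},{"travel": [0,0,-0.9],"delta_rot": [0,0,0],"fingers": -1},{"travel": [0,0,-0.9],"delta_rot": [0,0,0],"fingers": -1}], squeeze=50)

```text
clock: 9.8
tcp_pos: [0.4449, 0.0902, 0.048]
orientation: [-0.0, 0.708, 0.707, -0.0]
wrist_force: [-0.0, -0.3, 0.3]
finger_gap: 0.0854
grip_force: 0.0
```

Call:
carry_out(series=[{"travel": [0,0,0],"delta_rot": [0,0,0],"fingers": 0.2},{"travel": [0,0,0],"delta_rot": [0,0,0],"fingers": 0.2},{"travel": [0,0,0],"delta_rot": [0,0,0],"fingers": 0.2},{"travel": [0,0,0],"delta_rot": [0,0,0],"fingers": 0.2}])

```text
clock: 10.3
tcp_pos: [0.4447, 0.0906, 0.0503]
orientation: [0.0, 0.707, 0.707, 0.0]
wrist_force: [0.2, -0.4, -2.5]
finger_gap: 0.0546
grip_force: 53.0
```

Call:
carry_out(series=[{"travel": [0,0,0.8],"delta_rot": [0,0,0],"fingers": 0.2},{"travel": [0,0,1],"delta_rot": [0,0,0],"fingers": 0.2},{"travel": [0.7,-0.1,0.9],"delta_rot": [0,0,0],"fingers": 0.2},{"travel": [0.9,-0.1,0.9],"delta_rot": [0,0,0],"fingers": 0.2},{"travel": [0.9,-0.1,0],"delta_rot": [0,0,0],"fingers": 0.2}])

```text
clock: 10.92
tcp_pos: [0.509, 0.0831, 0.1424]
orientation: [0.002, 0.707, 0.707, 0.002]
wrist_force: [0.4, -0.2, -1.9]
finger_gap: 0.0551
grip_force: 53.6
```

Call:
carry_out(series=[{"travel": [0.9,-0.1,0],"delta_rot": [0,0,0],"fingers": 0.2},{"travel": [0.9,-0.1,0],"delta_rot": [0,0,0],"fingers": 0.2},{"travel": [0.9,-0.1,0],"delta_rot": [0,0,0],"fingers": 0.2},{"travel": [0.9,-0.1,0],"delta_rot": [0,0,0],"fingers": 0.2},{"travel": [0.9,-0.1,0],"delta_rot": [0,0,0],"fingers": 0.2}])

```text
clock: 11.55
tcp_pos: [0.6199, 0.0705, 0.1399]
orientation: [0.0, 0.707, 0.707, 0.0]
wrist_force: [0.5, -0.2, -3.2]
finger_gap: 0.0553
grip_force: 53.6
```

Call:
carry_out(series=[{"travel": [0.9,-0.1,0],"delta_rot": [0,0,0],"fingers": 0.2},{"travel": [0.2,0,0],"delta_rot": [0,0,0],"fingers": 0.2},{"travel": [0,0,0],"delta_rot": [0,0,0],"fingers": 0.2}])

```text
clock: 11.92
tcp_pos: [0.6462, 0.0682, 0.1395]
orientation: [-0.0, 0.707, 0.707, -0.0]
wrist_force: [-0.2, 0.2, -2.2]
finger_gap: 0.055
grip_force: 53.8
```

Call:
carry_out(series=[{"travel": [0.04,0,-0.8],"delta_rot": [0,0,0],"fingers": 0.2},{"travel": [0,0,-0.9],"delta_rot": [0,0,0],"fingers": 0.2},{"travel": [0,0,-0.9],"delta_rot": [0,0,0],"fingers": 0.2},{"travel": [0,0,-0.64],"delta_rot": [0,0,0],"fingers": 0.2},{"travel": [0,0,0],"delta_rot": [0,0,0],"fingers": 0.2}])

```text
clock: 12.55
tcp_pos: [0.6463, 0.0683, 0.0583]
orientation: [-0.001, 0.707, 0.707, -0.001]
wrist_force: [-0.1, 0.5, -1.3]
finger_gap: 0.0549
grip_force: 53.2
```

Call:
carry_out(series=[{"travel": [0,0,0],"delta_rot": [0,0,0],"fingers": -1},{"travel": [0,0,0],"delta_rot": [0,0,0],"fingers": -1},{"travel": [0,0,0.6],"delta_rot": [0,0,0],"fingers": -1},{"travel": [0,0,1],"delta_rot": [0,0,0],"fingers": -1},{"travel": [0,0,1],"delta_rot": [0,0,0],"fingers": -1}])

```text
clock: 13.18
tcp_pos: [0.6482, 0.0681, 0.1259]
orientation: [0.001, 0.707, 0.707, 0.001]
wrist_force: [-0.4, -0.1, -0.5]
finger_gap: 0.0857
grip_force: 0.0
```

Call:
carry_out(series=[{"travel": [0,0,1],"delta_rot": [0,0,0],"fingers": -1},{"travel": [0,0,1],"delta_rot": [0,0,0],"fingers": -1}])

```text
clock: 13.42
tcp_pos: [0.6481, 0.068, 0.1763]
orientation: [0.001, 0.707, 0.707, 0.001]
wrist_force: [0.8, 0.6, -0.8]
finger_gap: 0.085
grip_force: 0.0
```

```bash
python3 - <<'E'
from h import *
b,s=grab('wrist'); T=wristT(b,s); print(s['tcp_pos'])
cv2.imwrite('pics/w3.png',b['color'][:,:,::-1])
print(proj(b,(.6474,.0675,.121),T),proj(b,(.6474,.0675,.135),T),proj(b,(.649,-.0128,.077),T))
E
```

```text
[0.64814407 0.06802575 0.17633344]
[279.4 232. ] [279.3 240.7] [281.9 314.5]
```

View pics/w3.png

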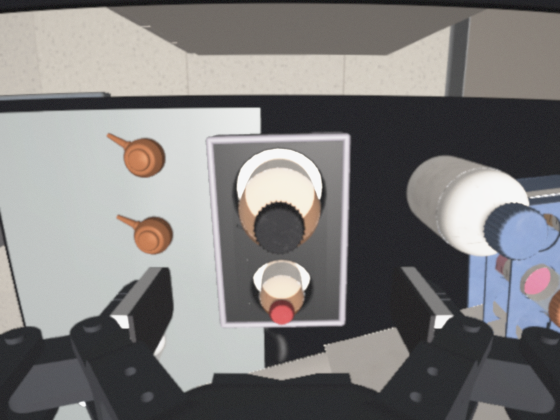

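Both reagent bottles are seated: caps at (280,228) and (281,314), as predicted. Next the probe.

Call:
carry_out(series=[{"travel": [-0.9,-0.96,0],"delta_rot": [0,0,0],"fingers": -0.4},{"travel": [-0.9,-0.96,0],"delta_rot": [0,0,0],"fingers": -0.4},{"travel": [-0.9,-0.96,0],"delta_rot": [0,0,0],"fingers": -0.4},{"travel": [-0.9,-0.96,0],"delta_rot": [0,0,0],"fingers": -0.4},{"travel": [-0.9,-0.96,0],"delta_rot": [0,0,0],"fingers": -0.4}])

```text
clock: 14.1
tcp_pos: [0.5349, -0.0527, 0.1749]
orientation: [0.001, 0.707, 0.707, 0.0]
wrist_force: [-0.6, -1.1, -0.1]
finger_gap: 0.0594
grip_force: 0.0
```

Call:
carry_out(series=[{"travel": [-0.9,-0.96,0],"delta_rot": [0,0,0],"fingers": -0.4},{"travel": [-0.9,-0.96,0],"delta_rot": [0,0,0],"fingers": -0.4},{"travel": [-0.9,-0.96,0],"delta_rot": [0,0,0],"fingers": -0.4},{"travel": [-0.9,-0.96,0],"delta_rot": [0,0,0],"fingers": -0.4},{"travel": [0,0,0],"delta_rot": [0,0,0],"fingers": -0.4}])

```text
clock: 14.72
tcp_pos: [0.4445, -0.1492, 0.1748]
orientation: [0.001, 0.709, 0.706, 0.0]
wrist_force: [0.6, -0.3, -0.1]
finger_gap: 0.0597
grip_force: 0.0
```

```bash
python3 - <<'E'
from h import *
b,s=grab('wrist'); T=wristT(b,s); print(s['tcp_pos'],proj(b,(.4455,-.148,.024),T))
I=b['color'].astype(int)
for x in blobs(I.min(2)>200,60): print(x,onz(b,x[0],.023,T))
cv2.imwrite('pics/w4.png',b['color'][:,:,::-1])
E
```

```text
[ 0.44446521 -0.14917242  0.17484723] [282.1 190.9]
([344.0, 110.6], [340, 86, 11, 49, 162]) [ 0.4936 -0.0846  0.023 ]
([491.8, 227.3], [443, 167, 117, 146, 7826]) [ 0.6258 -0.1805  0.023 ]
([283.7, 190.4], [274, 181, 20, 19, 290]) [ 0.4468 -0.1478  0.023 ]
([386.9, 244.9], [369, 237, 39, 20, 86]) [ 0.535  -0.1958  0.023 ]
([267.1, 346.3], [261, 341, 13, 11, 112]) [ 0.4312 -0.2966  0.023 ]
```

View pics/w4.png

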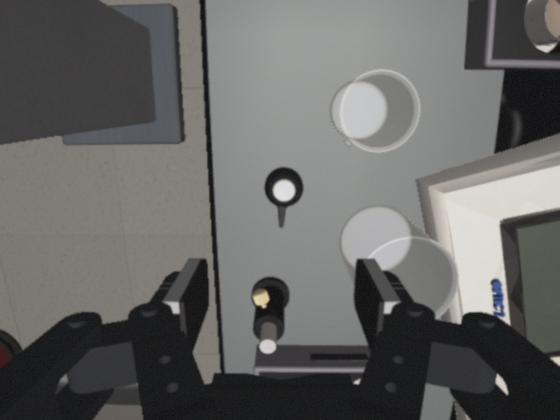

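Probe dome at (284,190), giving (0.4465,-0.148), with the lead running straight to -y. The large beaker clears the gripper body by about 6 mm, so I grip 4 mm toward +y with a narrower opening.

Call:
carry_out(series=[{"travel": [0.08,0.19,-0.95],"delta_rot": [0,0,0],"fingers": -0.1},{"travel": [0,0,-0.95],"delta_rot": [0,0,0],"fingers": -0.1},{"travel": [0,0,-0.95],"delta_rot": [0,0,0],"fingers": -0.1},{"travel": [0,0,-0.95],"delta_rot": [0,0,0],"fingers": -0.1},{"travel": [0,0,0],"delta_rot": [0,0,0],"fingers": -0.1}], squeeze=30)

```text
clock: 15.4
tcp_pos: [0.4466, -0.1419, 0.0777]
orientation: [-0.001, 0.707, 0.707, -0.0]
wrist_force: [-0.5, 0.1, -0.1]
finger_gap: 0.0467
grip_force: 0.0
```

Call:
carry_out(series=[{"travel": [0,0,-0.9],"delta_rot": [0,0,0],"fingers": -0.1},{"travel": [0,0,-0.9],"delta_rot": [0,0,0],"fingers": -0.1},{"travel": [0,0,-0.9],"delta_rot": [0,0,0],"fingers": -0.1},{"travel": [0,0,0],"delta_rot": [0,0,0],"fingers": 0.7},{"travel": [0,0,0],"delta_rot": [0,0,0],"fingers": 0.7}])

```text
clock: 16.02
tcp_pos: [0.4483, -0.1434, 0.0126]
orientation: [0.001, 0.707, 0.707, 0.0]
wrist_force: [-0.3, -0.9, -0.9]
finger_gap: 0.0283
grip_force: 29.6
```

Call:
carry_out(series=[{"travel": [0,0,0],"delta_rot": [0,0,0],"fingers": 0.7},{"travel": [0,0,0],"delta_rot": [0,0,0],"fingers": 0.7}])

```text
clock: 16.27
tcp_pos: [0.4478, -0.1435, 0.0121]
orientation: [0.001, 0.707, 0.707, 0.0]
wrist_force: [0.4, -0.7, 0.2]
finger_gap: 0.0289
grip_force: 29.7
```

Call:
carry_out(series=[{"travel": [0,0,0.6],"delta_rot": [0,0,0],"fingers": 0.7},{"travel": [0,0,1],"delta_rot": [0,0,0],"fingers": 0.7},{"travel": [0,0,0],"delta_rot": [0,0,0],"fingers": 0.7}])

```text
clock: 16.65
tcp_pos: [0.4489, -0.144, 0.0532]
orientation: [0.002, 0.707, 0.707, 0.001]
wrist_force: [-0.8, -0.4, 0.2]
finger_gap: 0.0287
grip_force: 29.7
```

```bash
python3 - <<'E'
from h import *
b,s=grab('wrist'); T=wristT(b,s); print(s['tcp_pos'],s['finger_gap'])
I=b['color'].astype(int)
print(proj(b,s['tcp_pos']+[0,-.0045,.012],T))
for x in blobs(I.min(2)>190,60): print(x,onz(b,x[0],s['tcp_pos'][2]+.012,T))
cv2.imwrite('pics/w5.png',b['color'][150:,100:460,::-1])
E
```

```text
[ 0.44890953 -0.14404772  0.05316201] 0.028701770745615772
[280.8 297.9]
([407.5, 124.7], [381, 79, 57, 89, 3561]) [ 0.4931 -0.0816  0.0652]
([545.3, 310.8], [527, 259, 33, 118, 2985]) [ 0.5599 -0.1566  0.0652]
([281.8, 298.5], [261, 280, 43, 38, 1263]) [ 0.4493 -0.1488  0.0652]
```

View pics/w5.png

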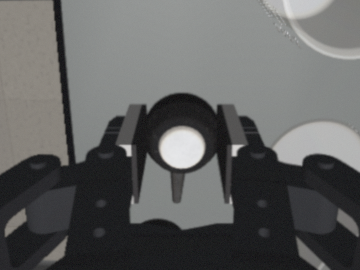

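The probe is held level, dome at about (282,298), barrel centre 4.8 mm to -y of the TCP. Carry it over to the recess.

Call:
carry_out(series=[{"travel": [0,0,1],"delta_rot": [0,0,0],"fingers": 0.7},{"travel": [0,0,1],"delta_rot": [0,0,0],"fingers": 0.7},{"travel": [0,-0.936,1],"delta_rot": [0,0,0],"fingers": 0.7},{"travel": [0,-0.936,0],"delta_rot": [0,0,0],"fingers": 0.7},{"travel": [0,-0.936,0],"delta_rot": [0,0,0],"fingers": 0.7}])

```text
clock: 17.32
tcp_pos: [0.447, -0.2139, 0.1257]
orientation: [-0.0, 0.707, 0.707, -0.0]
wrist_force: [-0.2, 0.4, -0.4]
finger_gap: 0.029
grip_force: 29.7
```

Call:
carry_out(series=[{"travel": [0,-0.936,0],"delta_rot": [0,0,0],"fingers": 0.7},{"travel": [0,-0.936,0],"delta_rot": [0,0,0],"fingers": 0.7},{"travel": [0,-0.936,0],"delta_rot": [0,0,0],"fingers": 0.7},{"travel": [0,-0.936,0],"delta_rot": [0,0,0],"fingers": 0.7},{"travel": [0,-0.936,0],"delta_rot": [0,0,0],"fingers": 0.7}])

```text
clock: 17.95
tcp_pos: [0.4472, -0.3319, 0.1262]
orientation: [0.0, 0.707, 0.707, 0.0]
wrist_force: [0.2, -0.5, -0.1]
finger_gap: 0.029
grip_force: 29.5
```

Call:
carry_out(series=[{"travel": [0,-0.936,0],"delta_rot": [0,0,0],"fingers": 0.7},{"travel": [0,-0.936,0],"delta_rot": [0,0,0],"fingers": 0.7},{"travel": [0.08,0,0],"delta_rot": [0,0,0],"fingers": 0.7},{"travel": [0,0,0],"delta_rot": [0,0,0],"fingers": 0.7}])

```text
clock: 18.45
tcp_pos: [0.4491, -0.3769, 0.1261]
orientation: [-0.0, 0.707, 0.707, 0.0]
wrist_force: [-0.5, -0.2, 0.3]
finger_gap: 0.0286
grip_force: 29.5
```

```bash
python3 - <<'E'
from h import *
b,s=grab('wrist'); T=wristT(b,s); print(s['tcp_pos'],s['orientation'])
I=b['color'].astype(int)
print('pred recess/wide/narrow',[proj(b,x,T) for x in [(.4505,-.3927,.027),(.530,-.3547,.008),(.53,-.4387,.008)]])
for x in blobs(I.min(2)>190,100): print(x,onz(b,x[0],.027,T),onz(b,x[0],.008,T))
cv2.imwrite('pics/w6.png',b['color'][:,:,::-1])
E
```

```text
[ 0.44911293 -0.37693456  0.1260524 ] [-4.35350788e-04  7.07444523e-01  7.06768714e-01  2.06660908e-04]
pred recess/wide/narrow [array([283., 232.]), array([393.9, 172.9]), array([384.9, 279.6])]
([544.6, 118.2], [525, 0, 35, 265, 1469]) [ 0.6236 -0.3138  0.027 ] [ 0.6373 -0.3142  0.008 ]
([552.5, 63.2], [538, 0, 22, 194, 2011]) [ 0.6237 -0.2788  0.027 ] [ 0.6374 -0.2765  0.008 ]
([400.1, 174.9], [357, 129, 86, 91, 5951]) [ 0.5284 -0.3526  0.027 ] [ 0.5346 -0.3561  0.008 ]
([286.4, 215.8], [250, 184, 74, 77, 4456]) [ 0.4528 -0.381   0.027 ] [ 0.453  -0.3867  0.008 ]
([391.7, 285.6], [363, 264, 56, 46, 1813]) [ 0.5295 -0.434   0.027 ] [ 0.5358 -0.4439  0.008 ]
([281.8, 298.3], [261, 280, 43, 38, 1293]) [ 0.4497 -0.4439  0.027 ] [ 0.4497 -0.4546  0.008 ]
```

View pics/w6.png

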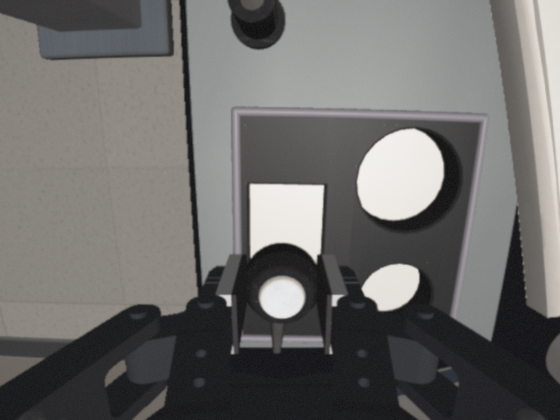

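The recess edges are at columns 249–325 and row 183, so its centre is near (0.4525,-0.391). Shift x by 3 mm and lower.

Call:
carry_out(series=[{"travel": [0.14,0,-0.8],"delta_rot": [0,0,0],"fingers": 0.7},{"travel": [0,0,-0.8],"delta_rot": [0,0,0],"fingers": 0.7},{"travel": [0,0,-0.8],"delta_rot": [0,0,0],"fingers": 0.7},{"travel": [0,0,-0.7],"delta_rot": [0,0,0],"fingers": 0.7},{"travel": [0,0,-0.3],"delta_rot": [0,0,0],"fingers": 0.7}])

```text
clock: 19.12
tcp_pos: [0.4523, -0.3757, 0.0404]
orientation: [-0.001, 0.707, 0.707, 0.0]
wrist_force: [-0.4, 0.5, -0.2]
finger_gap: 0.0293
grip_force: 29.5
```

Call:
carry_out(series=[{"travel": [0,0,0],"delta_rot": [0,0,0],"fingers": 0.7},{"travel": [0,0,0],"delta_rot": [0,0,0],"fingers": 0.7}])

```text
clock: 19.38
tcp_pos: [0.4532, -0.3774, 0.0422]
orientation: [0.001, 0.707, 0.707, 0.0]
wrist_force: [-0.4, -0.8, -1.1]
finger_gap: 0.0286
grip_force: 29.5
```

Call:
carry_out(series=[{"travel": [0,0,-0.06],"delta_rot": [0,0,0],"fingers": 0.7},{"travel": [0,0,0],"delta_rot": [0,0,0],"fingers": -0.1},{"travel": [0,0,0],"delta_rot": [0,0,0],"fingers": -0.1},{"travel": [0,0,0.5],"delta_rot": [0,0,0],"fingers": -0.1},{"travel": [0,0,1],"delta_rot": [0,0,0],"fingers": -0.2}])

```text
clock: 20.0
tcp_pos: [0.4522, -0.3766, 0.0774]
orientation: [-0.001, 0.707, 0.707, 0.0]
wrist_force: [0.4, -1.1, -0.4]
finger_gap: 0.0513
grip_force: 0.0
```

Call:
carry_out(series=[{"travel": [0,0,1],"delta_rot": [0,0,0],"fingers": -0.4},{"travel": [0,0,1],"delta_rot": [0,0,0],"fingers": -0.4},{"travel": [0,0,1],"delta_rot": [0,0,0],"fingers": -0.4},{"travel": [0,0,0],"delta_rot": [0,0,0],"fingers": -0.4}])

```text
clock: 20.5
tcp_pos: [0.454, -0.3785, 0.1555]
orientation: [0.003, 0.707, 0.707, -0.0]
wrist_force: [-0.2, 0.1, -0.5]
finger_gap: 0.0598
grip_force: 0.0
```

```bash
python3 - <<'E'
from h import *
b,s=grab('wrist'); T=wristT(b,s); print(s['tcp_pos'])
I=b['color'].astype(int)
for x in blobs(I.min(2)>190,100): print(x,'dome',onz(b,x[0],.050,T),'rec',onz(b,x[0],.027,T))
E
```

```text
[ 0.4539635  -0.37850294  0.15547265]
([242.6, 2.6], [233, 0, 20, 8, 110]) dome [ 0.4309 -0.2485  0.05  ] rec [ 0.4288 -0.2429  0.027 ]
([534.9, 129.1], [491, 0, 69, 293, 13091]) dome [ 0.6279 -0.3235  0.05  ] rec [ 0.644  -0.3248  0.027 ]
([381.5, 165.0], [342, 123, 79, 83, 5055]) dome [ 0.5225 -0.3492  0.05  ] rec [ 0.5289 -0.3529  0.027 ]
([277.6, 216.9], [246, 173, 66, 85, 3447]) dome [ 0.452  -0.3859  0.05  ] rec [ 0.4519 -0.393   0.027 ]
([279.4, 212.8], [268, 202, 24, 23, 443]) dome [ 0.4533 -0.3829  0.05  ] rec [ 0.4532 -0.3897  0.027 ]
([376.6, 259.9], [346, 246, 54, 39, 848]) dome [ 0.5241 -0.4188  0.05  ] rec [ 0.5307 -0.429   0.027 ]
([441.9, 408.2], [421, 392, 49, 28, 948]) dome [ 0.5931 -0.5589  0.05  ] rec [ 0.6061 -0.5821  0.027 ]
```

Call:
carry_out(series=[{"travel": [-0.144,0.987,0],"delta_rot": [0,0,0.8],"fingers": -0.4},{"travel": [-0.144,0.987,0],"delta_rot": [0,0,0.8],"fingers": -0.4},{"travel": [-0.144,0.987,0],"delta_rot": [0,0,0.8],"fingers": -0.4},{"travel": [-0.144,0.987,0],"delta_rot": [0,0,0.8],"fingers": -0.4},{"travel": [-0.144,0.987,0],"delta_rot": [0,0,0.8],"fingers": -0.4}])

```text
clock: 21.18
tcp_pos: [0.4339, -0.2525, 0.1512]
orientation: [-0.001, 0.552, 0.834, 0.0]
wrist_force: [-0.7, 0.2, 0.7]
finger_gap: 0.0602
grip_force: 0.0
```

Call:
carry_out(series=[{"travel": [0,0,0],"delta_rot": [0,0,0],"fingers": -0.4}])

```text
clock: 21.3
tcp_pos: [0.4337, -0.2519, 0.1514]
orientation: [-0.001, 0.552, 0.834, 0.0]
wrist_force: [0.7, 0.3, -0.3]
finger_gap: 0.0599
grip_force: 0.0
```

```bash
python3 - <<'E'
from h import *
b,s=grab('wrist'); T=wristT(b,s); print(s['tcp_pos'],s['orientation'])
print(proj(b,(.4348,-.2537,.082),T),proj(b,(.4257,-.2324,.045),T))
a,_=grab('top')
A=cv2.resize(a['color'][190:280,300:430],(390,270),interpolation=cv2.INTER_CUBIC); B=cv2.resize(b['color'],(400,300))
o=np.zeros((300,800,3),np.uint8); o[:270,:390]=A; o[:,400:]=B; cv2.imwrite('pics/w7.png',o[:,:,::-1])
E
```

```text
[ 0.43372766 -0.25192559  0.1514293 ] [-1.20307512e-03  5.52331310e-01  8.33623804e-01  1.73036425e-04]
[281.5 226.8] [281.5 177.4]
```

View pics/w7.png

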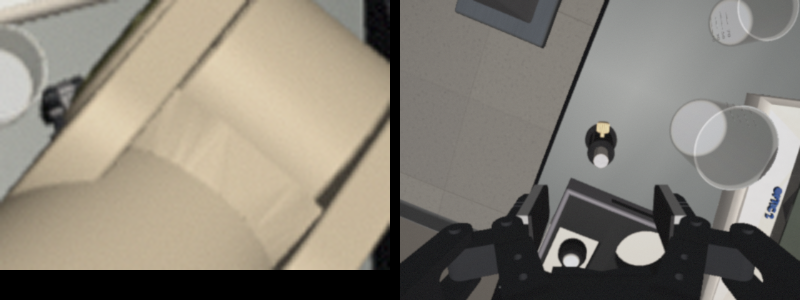

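Wrist view (right): post top at about (280,224) and screw at (284,177), matching the predictions, with the fingers square to the screw. The probe lies centred in its recess. Descend and grip the holder.

Call:
carry_out(series=[{"travel": [0.04,-0.08,-1],"delta_rot": [0,0,0],"fingers": -0.4},{"travel": [0,0,-1],"delta_rot": [0,0,0],"fingers": -0.4},{"travel": [0,0,-1],"delta_rot": [0,0,0],"fingers": -0.4},{"travel": [0,0,-1],"delta_rot": [0,0,0],"fingers": -0.4},{"travel": [0,0,-0.78],"delta_rot": [0,0,0],"fingers": -0.4}], squeeze=50)

```text
clock: 22.02
tcp_pos: [0.4356, -0.2568, 0.0314]
orientation: [-0.0, 0.554, 0.833, -0.0]
wrist_force: [0.3, 0.5, -0.9]
finger_gap: 0.0595
grip_force: 0.0
```

Call:
carry_out(series=[{"travel": [0,0,0],"delta_rot": [0,0,0],"fingers": 0.6},{"travel": [0,0,0],"delta_rot": [0,0,0],"fingers": 0.6},{"travel": [0,0,0],"delta_rot": [0,0,0],"fingers": 0.6},{"travel": [0,0,0],"delta_rot": [0,0,0],"fingers": 0.6}])

```text
clock: 22.52
tcp_pos: [0.4361, -0.2561, 0.0334]
orientation: [0.001, 0.553, 0.833, -0.0]
wrist_force: [0.1, -0.4, -2.2]
finger_gap: 0.0346
grip_force: 49.9
```

Call:
carry_out(series=[{"travel": [0,0,0.8],"delta_rot": [0,0,0],"fingers": 0.6},{"travel": [0,0,1],"delta_rot": [0,0,0],"fingers": 0.6},{"travel": [0,0,1],"delta_rot": [0,0,0],"fingers": 0.6},{"travel": [0.48,-0.92,0.5],"delta_rot": [0,0,0],"fingers": 0.6},{"travel": [0.48,-0.92,0],"delta_rot": [0,0,0],"fingers": 0.6}])

```text
clock: 23.15
tcp_pos: [0.461, -0.3029, 0.1174]
orientation: [0.002, 0.553, 0.833, -0.0]
wrist_force: [0.5, -0.0, -2.0]
finger_gap: 0.0344
grip_force: 50.2
```

Call:
carry_out(series=[{"travel": [0.48,-0.92,0],"delta_rot": [0,0,0],"fingers": 0.6},{"travel": [0.48,-0.92,0],"delta_rot": [0,0,0],"fingers": 0.6},{"travel": [0.48,-0.92,0],"delta_rot": [0,0,0],"fingers": 0.6},{"travel": [0.48,-0.92,0],"delta_rot": [0,0,0],"fingers": 0.6},{"travel": [0.48,-0.92,0],"delta_rot": [0,0,0],"fingers": 0.6}])

```text
clock: 23.78
tcp_pos: [0.5201, -0.4174, 0.1155]
orientation: [0.0, 0.553, 0.833, 0.0]
wrist_force: [-0.3, -0.7, -1.2]
finger_gap: 0.0346
grip_force: 50.2
```

Call:
carry_out(series=[{"travel": [0.48,-0.92,0],"delta_rot": [0,0,0],"fingers": 0.6},{"travel": [0,0,0],"delta_rot": [0,0,0],"fingers": 0.6}])

```text
clock: 24.02
tcp_pos: [0.5322, -0.4413, 0.115]
orientation: [0.0, 0.553, 0.833, -0.0]
wrist_force: [-0.6, 1.0, -2.2]
finger_gap: 0.0348
grip_force: 50.2
```

```bash
python3 - <<'E'
from h import *
b,s=grab('wrist'); T=wristT(b,s); print(s['tcp_pos'],s['finger_gap'])
print('pred recess/wide/narrow/posttop',[proj(b,x,T) for x in [(.4525,-.3917,.027),(.531,-.354,.035),(.5315,-.438,.035),s['tcp_pos']+[0,.001,.049]]])
cv2.imwrite('pics/w8.png',b['color'][:,:,::-1])
E
```

```text
[ 0.53224621 -0.44133434  0.11496663] 0.03481218469988118
pred recess/wide/narrow/posttop [array([190.6,  91.8]), array([337.9,  83.3]), array([281.9, 212.9]), array([281.6, 343.8])]
```

View pics/w8.png

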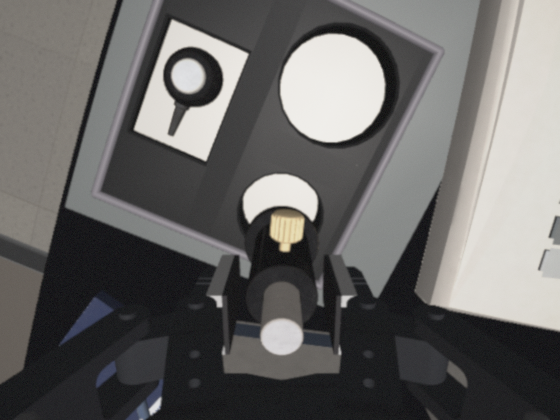

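The wide rim is at (339,84), as predicted; the probe lies flat in its recess, and the post axis is within about 1 mm of the narrow well's centre. Lower and release.

Call:
carry_out(series=[{"travel": [0,0,-0.8],"delta_rot": [0,0,0],"fingers": 0.6},{"travel": [0,0,-0.8],"delta_rot": [0,0,0],"fingers": 0.6},{"travel": [0,0,-0.8],"delta_rot": [0,0,0],"fingers": 0.6},{"travel": [0,0,-0.5],"delta_rot": [0,0,0],"fingers": 0.6},{"travel": [0,0,0],"delta_rot": [0,0,0],"fingers": 0.6}])

```text
clock: 24.7
tcp_pos: [0.5312, -0.4388, 0.0422]
orientation: [-0.001, 0.553, 0.833, 0.0]
wrist_force: [-0.1, -0.1, -1.8]
finger_gap: 0.0349
grip_force: 50.4
```

Call:
carry_out(series=[{"travel": [0,0,0],"delta_rot": [0,0,0],"fingers": -0.4},{"travel": [0,0,0],"delta_rot": [0,0,0],"fingers": -0.4},{"travel": [0,0,0.5],"delta_rot": [0,0,0],"fingers": -0.4},{"travel": [0,0,1],"delta_rot": [0,0,0],"fingers": -0.4},{"travel": [0,0,1],"delta_rot": [0,0,0],"fingers": -0.4}])

```text
clock: 25.32
tcp_pos: [0.5319, -0.4401, 0.1073]
orientation: [0.001, 0.553, 0.833, -0.0]
wrist_force: [-0.4, 0.3, -0.3]
finger_gap: 0.0597
grip_force: 0.0
```

Call:
carry_out(series=[{"travel": [0,0,1],"delta_rot": [0,0,0],"fingers": -0.4},{"travel": [0,0,1],"delta_rot": [0,0,0],"fingers": -0.4},{"travel": [0,0,1],"delta_rot": [0,0,0],"fingers": -0.4},{"travel": [0,0,0],"delta_rot": [0,0,0],"fingers": -0.4}])

```text
clock: 25.82
tcp_pos: [0.533, -0.4411, 0.1842]
orientation: [0.003, 0.553, 0.833, -0.001]
wrist_force: [0.2, 0.2, 0.3]
finger_gap: 0.0598
grip_force: 0.0
```

```bash
python3 - <<'E'
from h import *
b,s=grab('wrist'); T=wristT(b,s); print(s['tcp_pos'],proj(b,(.5315,-.4385,.09),T),proj(b,(.5315,-.4385,.11),T))
cv2.imwrite('pics/w9.png',b['color'][100:,130:430,::-1])
E
```

```text
[ 0.53295582 -0.4411064   0.18416072] [280.1 206.7] [280.1 215.6]
```

View pics/w9.png

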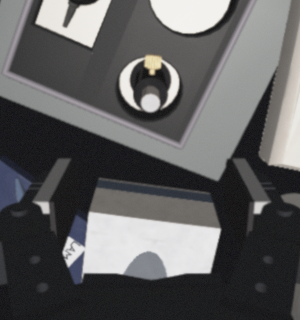

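The post holder is seated: post top at (281,202), predicted (280,207). Last is the small beaker, crossing high above the large one.

Call:
carry_out(series=[{"travel": [-0.063,0.948,0],"delta_rot": [0,0,-0.267],"fingers": -0.4},{"travel": [-0.063,0.948,0],"delta_rot": [0,0,-0.267],"fingers": -0.6},{"travel": [-0.063,0.948,0],"delta_rot": [0,0,-0.267],"fingers": -1},{"travel": [-0.063,0.948,0],"delta_rot": [0,0,-0.267],"fingers": -1},{"travel": [-0.063,0.948,0],"delta_rot": [0,0,-0.267],"fingers": -1}], squeeze=30)

```text
clock: 26.5
tcp_pos: [0.5231, -0.32, 0.1788]
orientation: [-0.001, 0.608, 0.794, 0.0]
wrist_force: [0.5, 0.1, 0.5]
finger_gap: 0.0855
grip_force: 0.0
```

Call:
carry_out(series=[{"travel": [-0.063,0.948,0],"delta_rot": [0,0,-0.267],"fingers": -1},{"travel": [-0.063,0.948,0],"delta_rot": [0,0,-0.267],"fingers": -1},{"travel": [-0.063,0.948,0],"delta_rot": [0,0,-0.267],"fingers": -1},{"travel": [-0.063,0.948,0],"delta_rot": [0,0,-0.267],"fingers": -1},{"travel": [-0.063,0.948,0],"delta_rot": [0,0,-0.267],"fingers": -1}])

```text
clock: 27.12
tcp_pos: [0.5151, -0.2016, 0.179]
orientation: [-0.001, 0.659, 0.752, -0.0]
wrist_force: [-0.2, 0.7, 0.0]
finger_gap: 0.0853
grip_force: 0.0
```

Call:
carry_out(series=[{"travel": [-0.063,0.948,0],"delta_rot": [0,0,-0.267],"fingers": -1},{"travel": [-0.063,0.948,0],"delta_rot": [0,0,-0.267],"fingers": -1},{"travel": [-0.063,0.948,0],"delta_rot": [0,0,-0.267],"fingers": -1},{"travel": [-0.063,0.948,0],"delta_rot": [0,0,-0.267],"fingers": -1},{"travel": [-0.063,0.948,0],"delta_rot": [0,0,-0.267],"fingers": -1}])

```text
clock: 27.75
tcp_pos: [0.5072, -0.0833, 0.1791]
orientation: [-0.001, 0.708, 0.706, -0.0]
wrist_force: [1.2, -0.7, 0.1]
finger_gap: 0.0849
grip_force: 0.0
```

Call:
carry_out(series=[{"travel": [0,0,0],"delta_rot": [0,0,0],"fingers": -1}])

```text
clock: 27.88
tcp_pos: [0.5071, -0.0829, 0.1793]
orientation: [-0.001, 0.707, 0.707, -0.0]
wrist_force: [-0.3, 0.5, -0.3]
finger_gap: 0.0853
grip_force: 0.0
```

```bash
python3 - <<'E'
from h import *
b,s=grab('wrist'); T=wristT(b,s); print(s['tcp_pos'],s['orientation'],proj(b,(.508,-.085,.002),T),proj(b,(.508,-.085,.07),T))
I=b['color'].astype(int)
for t in (175,190,205):
  for x in blobs((I.min(2)>t),300): print(t,x,onz(b,x[0],.003,T))
E
```

```text
[ 0.50708067 -0.0828571   0.17928594] [-9.10864061e-04  7.06750694e-01  7.07461971e-01 -4.31695243e-04] [282.5 188.1] [282.6 209. ]
175 ([283.7, 189.5], [259, 167, 50, 45, 1682]) [ 0.5091 -0.086   0.003 ]
175 ([451.5, 290.5], [354, 237, 182, 145, 8907]) [ 0.6727 -0.1858  0.003 ]
190 ([284.7, 180.2], [261, 172, 46, 21, 445]) [ 0.5099 -0.0777  0.003 ]
190 ([456.0, 288.8], [358, 237, 178, 143, 8083]) [ 0.6769 -0.184   0.003 ]
```

Call:
carry_out(series=[{"travel": [0.06,-0.1,-0.97],"delta_rot": [0,0,0],"fingers": -1},{"travel": [0,0,-0.97],"delta_rot": [0,0,0],"fingers": -1},{"travel": [0,0,-0.97],"delta_rot": [0,0,0],"fingers": -1},{"travel": [0,0,-0.97],"delta_rot": [0,0,0],"fingers": -1},{"travel": [0,0,-0.97],"delta_rot": [0,0,0],"fingers": -1}])

```text
clock: 28.55
tcp_pos: [0.5095, -0.0879, 0.0578]
orientation: [0.0, 0.708, 0.706, -0.0]
wrist_force: [-0.8, -0.1, 1.0]
finger_gap: 0.0852
grip_force: 0.0
```

Call:
carry_out(series=[{"travel": [0,0,-0.96],"delta_rot": [0,0,0],"fingers": -1},{"travel": [0,0,0],"delta_rot": [0,0,0],"fingers": 0.3},{"travel": [0,0,0],"delta_rot": [0,0,0],"fingers": 0.3},{"travel": [0,0,0],"delta_rot": [0,0,0],"fingers": 0.3},{"travel": [0,0,0],"delta_rot": [0,0,0],"fingers": 0.3}])

```text
clock: 29.18
tcp_pos: [0.5102, -0.0871, 0.0359]
orientation: [0.001, 0.708, 0.707, 0.0]
wrist_force: [-1.0, -0.5, -0.5]
finger_gap: 0.0518
grip_force: 31.4
```

Call:
carry_out(series=[{"travel": [0,0,0.6],"delta_rot": [0,0,0],"fingers": 0.3},{"travel": [0,0,0.9],"delta_rot": [0,0,0],"fingers": 0.3},{"travel": [0,0,1],"delta_rot": [0,0,0],"fingers": 0.3},{"travel": [0,0,1],"delta_rot": [0,0,0],"fingers": 0.3},{"travel": [0,0,1],"delta_rot": [0,0,0],"fingers": 0.3}])

```text
clock: 29.8
tcp_pos: [0.5098, -0.0868, 0.1498]
orientation: [0.001, 0.708, 0.707, 0.0]
wrist_force: [0.8, 0.3, -1.2]
finger_gap: 0.0519
grip_force: 31.5
```

Call:
carry_out(series=[{"travel": [0,0,0.5],"delta_rot": [0,0,0],"fingers": 0.3},{"travel": [0.076,-0.5,0],"delta_rot": [0,0,0],"fingers": 0.3},{"travel": [0.076,-0.8,0],"delta_rot": [0,0,0],"fingers": 0.3},{"travel": [0.076,-0.94,0],"delta_rot": [0,0,0],"fingers": 0.3},{"travel": [0.076,-0.94,0],"delta_rot": [0,0,0],"fingers": 0.3}])

```text
clock: 30.42
tcp_pos: [0.5166, -0.1682, 0.1587]
orientation: [-0.001, 0.708, 0.706, -0.0]
wrist_force: [-0.6, -0.1, -0.4]
finger_gap: 0.0516
grip_force: 31.5
```

Call:
carry_out(series=[{"travel": [0.076,-0.94,0],"delta_rot": [0,0,0],"fingers": 0.3},{"travel": [0.076,-0.94,0],"delta_rot": [0,0,0],"fingers": 0.3},{"travel": [0.076,-0.94,0],"delta_rot": [0,0,0],"fingers": 0.3},{"travel": [0.076,-0.94,0],"delta_rot": [0,0,0],"fingers": 0.3},{"travel": [0.076,-0.94,0],"delta_rot": [0,0,0],"fingers": 0.3}])

```text
clock: 31.05
tcp_pos: [0.5268, -0.2854, 0.1601]
orientation: [0.0, 0.708, 0.707, 0.0]
wrist_force: [1.0, -0.6, -1.2]
finger_gap: 0.0515
grip_force: 31.5
```

Call:
carry_out(series=[{"travel": [0.076,-0.94,0],"delta_rot": [0,0,0],"fingers": 0.3},{"travel": [0.076,-0.94,0],"delta_rot": [0,0,0],"fingers": 0.3},{"travel": [0,-0.96,0],"delta_rot": [0,0,0],"fingers": 0.3},{"travel": [0,0,0],"delta_rot": [0,0,0],"fingers": 0.3}])

```text
clock: 31.55
tcp_pos: [0.5304, -0.3571, 0.1598]
orientation: [0.0, 0.708, 0.706, -0.0]
wrist_force: [-0.3, 0.6, -1.1]
finger_gap: 0.0517
grip_force: 31.5
```

```bash
python3 - <<'E'
from h import *
s=env.get_state(); print(s['tcp_pos'],s['finger_gap'],s['grip_force'],s['orientation'])
E
```

```text
[ 0.53042466 -0.35710241  0.1597524 ] 0.0516943851866234 31.503942699564504 [ 2.39205729e-04  7.08343973e-01  7.05867380e-01 -3.05855219e-05]
```

Call:
carry_out(series=[{"travel": [0.02,0.08,-0.9],"delta_rot": [0,0,0],"fingers": 0.3},{"travel": [0,0,-0.9],"delta_rot": [0,0,0],"fingers": 0.3},{"travel": [0,0,-0.9],"delta_rot": [0,0,0],"fingers": 0.3},{"travel": [0,0,-0.8],"delta_rot": [0,0,0],"fingers": 0.3},{"travel": [0,0,-0.7],"delta_rot": [0,0,0],"fingers": 0.3}])

```text
clock: 32.17
tcp_pos: [0.531, -0.3522, 0.0542]
orientation: [-0.0, 0.707, 0.707, 0.0]
wrist_force: [-0.2, -0.3, -0.6]
finger_gap: 0.0517
grip_force: 31.5
```

Call:
carry_out(series=[{"travel": [0,0,-0.36],"delta_rot": [0,0,0],"fingers": 0.3},{"travel": [0,0,0],"delta_rot": [0,0,0],"fingers": 0.3}])

```text
clock: 32.42
tcp_pos: [0.5307, -0.3524, 0.0455]
orientation: [-0.001, 0.708, 0.707, 0.0]
wrist_force: [-0.8, -0.2, -0.4]
finger_gap: 0.0516
grip_force: 31.5
```

Release, back up and verify numerically, since the picture views are used up.

Call:
carry_out(series=[{"travel": [0,0,-0.03],"delta_rot": [0,0,0],"fingers": -0.6},{"travel": [0,0,0],"delta_rot": [0,0,0],"fingers": -0.6},{"travel": [0,0,0],"delta_rot": [0,0,0],"fingers": -0.6},{"travel": [0,0,0.5],"delta_rot": [0,0,0],"fingers": -0.6},{"travel": [0,0,1],"delta_rot": [0,0,0],"fingers": -0.6}])

```text
clock: 33.05
tcp_pos: [0.5304, -0.3523, 0.083]
orientation: [-0.001, 0.708, 0.707, -0.0]
wrist_force: [0.1, 0.5, 0.0]
finger_gap: 0.0684
grip_force: 0.0
```

Call:
carry_out(series=[{"travel": [0,0,1],"delta_rot": [0,0,0],"fingers": -0.6},{"travel": [0,0,1],"delta_rot": [0,0,0],"fingers": -0.6},{"travel": [0,0,1],"delta_rot": [0,0,0],"fingers": -0.6},{"travel": [0,0,1],"delta_rot": [0,0,0],"fingers": -0.6},{"travel": [0,0,0],"delta_rot": [0,0,0],"fingers": -0.6}])

```text
clock: 33.67
tcp_pos: [0.5323, -0.3539, 0.1863]
orientation: [0.003, 0.708, 0.707, 0.0]
wrist_force: [-0.6, 0.6, -0.4]
finger_gap: 0.0682
grip_force: 0.0
```

```bash
python3 - <<'E'
from h import *
b,s=grab('wrist'); T=wristT(b,s); print(s['tcp_pos'],s['finger_gap'],s['wrist_force'])
c,_=grab('top'); d,_=grab('side')
print('pred wrist: beaker floor',proj(b,(.531,-.354,.01),T),'dome',proj(b,(.453,-.383,.051),T),'post',proj(b,(.5315,-.4385,.09),T))
I=b['color'].astype(int)
for t in (190,):
  for x in blobs(I.min(2)>t,100): print(x,'z10',onz(b,x[0],.01,T),'z50',onz(b,x[0],.05,T),'z90',onz(b,x[0],.09,T))
# rim circle of beaker: Hough in side view; large beaker in side picture before/after
old=cv2.imread('pics/side0.png')[:,:,::-1].astype(int); new=d['color'].astype(int)
r=(slice(165,222),slice(272,315)); print('large beaker diff side',np.abs(old-new)[r].mean())
g=cv2.medianBlur(cv2.cvtColor(b['color'],cv2.COLOR_RGB2GRAY),3)
h=cv2.HoughCircles(g,cv2.HOUGH_GRADIENT,1,25,param1=80,param2=22,minRadius=25,maxRadius=75)
for q in h[0][:6]: print(q.round(1),'z78',onz(b,q[:2],.078,T),'z10',onz(b,q[:2],.01,T),'z35',onz(b,q[:2],.035,T),'R35/78 px', [float(np.linalg.norm(proj(b,(.531+rr,-.354,z),T)-proj(b,(.531,-.354,z),T)).round(1)) for rr,z in((.034,.035),(.0265,.078),(.025,.01))])
E
```

```text
[ 0.53230594 -0.35387622  0.18631168] 0.06819885616930485 [-0.61608965  0.57240981 -0.4324862 ]
pred wrist: beaker floor [278.7 185.2] dome [180.8 232.1] post [279.3 320.5]
([276.6, 6.2], [239, 0, 77, 17, 915]) z10 [ 0.5297 -0.2093  0.01  ] z50 [ 0.53   -0.2187  0.05  ] z90 [ 0.5302 -0.2282  0.09  ]
([464.9, 161.7], [353, 0, 207, 302, 32414]) z10 [ 0.6952 -0.3326  0.01  ] z50 [ 0.6747 -0.3266  0.05  ] z90 [ 0.6542 -0.3205  0.09  ]
([280.8, 180.2], [242, 153, 77, 56, 2975]) z10 [ 0.5329 -0.3495  0.01  ] z50 [ 0.5328 -0.3413  0.05  ] z90 [ 0.5327 -0.3332  0.09  ]
([188.5, 232.5], [158, 197, 58, 73, 2178]) z10 [ 0.4484 -0.3979  0.01  ] z50 [ 0.4589 -0.3837  0.05  ] z90 [ 0.4694 -0.3695  0.09  ]
([181.6, 231.6], [172, 222, 21, 20, 324]) z10 [ 0.4421 -0.3971  0.01  ] z50 [ 0.4534 -0.3829  0.05  ] z90 [ 0.4647 -0.3688  0.09  ]
([257.4, 279.9], [253, 268, 10, 23, 123]) z10 [ 0.5106 -0.4457  0.01  ] z50 [ 0.5133 -0.4254  0.05  ] z90 [ 0.516  -0.4052  0.09  ]
([299.1, 280.1], [294, 268, 11, 24, 149]) z10 [ 0.5502 -0.446   0.01  ] z50 [ 0.5479 -0.4257  0.05  ] z90 [ 0.5456 -0.4054  0.09  ]
([2
[... 304 characters left out ...]
28.4]
[453.5 248.5  74.4] z78 [ 0.6605 -0.3869  0.078 ] z10 [ 0.6954 -0.4146  0.01  ] z35 [ 0.6826 -0.4044  0.035 ] R35/78 px [41.7, 37.7, 28.4]
[340.5 305.5  54.4] z78 [ 0.5784 -0.4333  0.078 ] z10 [ 0.591  -0.4736  0.01  ] z35 [ 0.5863 -0.4588  0.035 ] R35/78 px [41.7, 37.7, 28.4]
[275.5   1.5  36.9] z78 [ 0.5295 -0.2226  0.078 ] z10 [ 0.5288 -0.2058  0.01  ] z35 [ 0.5291 -0.212   0.035 ] R35/78 px [41.7, 37.7, 28.4]
[255.5 259.5  58.8] z78 [ 0.5141 -0.3947  0.078 ] z10 [ 0.5092 -0.4246  0.01  ] z35 [ 0.511  -0.4136  0.035 ] R35/78 px [41.7, 37.7, 28.4]
[208.5 248.5  57.8] z78 [ 0.48   -0.3861  0.078 ] z10 [ 0.4659 -0.4136  0.01  ] z35 [ 0.4711 -0.4035  0.035 ] R35/78 px [41.7, 37.7, 28.4]
```

```bash
python3 -c "
from workcell import env
print(env.hand_in())"
```

```text
the job is handed in; nothing more can be done
None
```

I packed both kits and handed the job in at about 34 s; my measurements put all five things seated in their own cut-outs and showed no contact with the large beaker, but hand-in returned no verdict, and I judged the small beaker's seating by position and force, not from a picture.

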